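Put the splicing instruments back in order of use

ROBOT

A 6-joint arm with a two-finger parallel gripper is mounted at the origin on the work surface. World frame = base frame: x ahead of the robot, y to its left, z up, the work surface at z = 0. Lengths are in m, angles in rad, forces in N, time in s.
With the tool pointing down it reaches from about 0.35 to 0.85 m from the base axis. Payload 8.1 kg.
Tool frame: the origin (TCP) lies on the mounting face of the last link; the fingertips stand 186 mm ahead of it and the grasp point (between the pads) lies 167 mm ahead of it (robot.finger_overhang is the distance from the TCP to the fingertips, in m); z points along the fingers, y is the line along which they close (so a half turn about z gives the same grasp; the last joint's range is limited). The gripper opens to 93 mm and grips with 3 to 60 N. Pads are 15 mm wide; open, the fingers measure 128 mm over their backs; the gripper's body (75 mm by 188 mm) begins 65 mm behind the grasp point.
Start: joints at [1.234, 0.13, 1.488, -0, 1.523, -0.085], TCP at [0.149, 0.581, 0.405] pointing down, gripper open.
Joint ranges: [-2.96, 2.96], [-0.89, 2.26], [0.02, 2.5], [-1.34, 4.48], [0, 2.73], [-2.66, 2.66]. Speed limits (rad/s): [2.39, 2.39, 2.79, 3.14, 3.14, 3.14].

INTERFACE

Orientations are given as a rotation vector (axis times angle).
In Python, from plant import readout, read_camera, get_calibration, job, robot gives the robot as it stands.
- The arm moves only by the shell command python3 -m handwheel 'ROWS' [FORCE]. ROWS is JSON, a list of rows, each a list of 5 numbers: the shift along the world's x, y, z in cm, then the turn about the world's z in rad, then the closure, from 0 (fully open) to 1 (shut). In form: [[tx, ty, tz, spin, gripper], ...]. A call has 1 to 10 rows; each row shifts and turns the commanded pose from where the row before left it; what a row does not reach is not made up. A row lasts 1/8 s, in which the tool goes at most 62.5 mm and 10.7 degrees, less where a joint would pass 70% of its speed; a pose out of reach is approached as far as the arm can. A call is refused whole if a number of a shift passes 6.25 or a number of a turn 0.188, either way. A call with a gripper value outside its range is refused whole. The fingers move at their own pace and stop on an object; FORCE is the grip in N (left out, the last holds). Time passes only in rows, so rows that do not move let the fingers close. It gives the time, the measured TCP pose, the force, the opening and the grip force at its end, in the units of the state.
- readout.read_state(): the state, without advancing time (a new reading comes with each control period).
- read_camera(name): name is "scene" or "top" or "wrist"; returns the picture (420x560x3 uint8, red, green, blue); there is no depth.
- get_calibration(name): a dict with "fovy" (degrees; the focal length in pixels is half the picture's height over the tangent of half this angle, whatever the lens; pixels are square), "cx", "cy" (the principal point, pixels), "pose" (4x4, takes a point from camera to world coordinates). Camera axes: x right, y down, z forward; pixel columns grow to the right and rows downward; lengths in m; the calibration is good to about 2 mm. A picture is of the moment at which its call begins: read the wrist's pose just before it. get_calibration takes no time and is no camera call; for the wrist camera it gives the pose at the moment of the call.
- job.close_job(): hands the job in; it is judged then, once.
The state is a dict: "t": time; "q": joint angles; "dq": joint speeds; "joint_torque": joint torques, N m; "tool_pos": TCP position; "orientation": TCP orientation; "force": force on the tool from outside, world axes, zero at the start; "wrist_torque": the same for the moment, N m; "opening": finger opening in m; "gripper_force": force on a finger pad.
Only numpy, scipy, OpenCV 4.12 (cv2) and the standard library are available. Lean on these libraries where they do the work, as an engineer would, in place of code of your own. Each camera call takes 0.05 s, during which the arm holds its last target. There are 200 camera calls.

TASK

All four instruments in the film repair tray lie in the wrong lanes. Rearrange them, one to a lane, in their order of use: forceps in the lane next to the splicer, then the probe, then the spatula, and the roller in the lane farthest from the splicer, each lying flat along the middle of its lane. The rubber mat is a free spot for parking a tool on the way; do not shift or tip the film roll or the bottle.

Things in the scene. Friction and masses are not known exactly. Their poses are not given: they have to be found in the camera images.
- forceps: Rigid dark steel forceps on their side: from above a slim pointed oval with a gap inside. x = -68 to +76 mm, 10 mm high, 16 mm wide over the arms, which are parallel for x = -22 to +22 mm (grip there across y). 35 g. Loose, lies flat in a tray lane along its x, tip to +x; origin under the middle of the grip, on the underside; z up.
- probe: Probe: black handle, thin steel needle with a small sideways hook. Handle 11 mm wide and high, x = -65 to +23 mm (grip across y at the origin); needle 4 mm thick, to x = +72, hook to y = +12 mm. 30 g. Loose, lies flat in a tray lane along its x, tip to +x; origin under the middle of the grip, on the underside; z up.
- spatula: Spatula: dark wooden handle, flat steel blade. Handle 11 mm wide and high, x = -65 to +18 mm (grip across y at the origin); blade 16 mm wide, x = +29 to +75 mm. 40 g. Loose, lies flat in a tray lane along its x, tip to +x; origin under the middle of the grip, on the underside; z up.
- roller: Splice roller: dark wooden handle, small black rubber roller set crosswise at the tip (does not turn). Handle 11 mm wide and high, x = -65 to +23 mm (grip across y at the origin); roller 14 mm thick, 20 mm wide, at x = +62 mm. 50 g. Loose, lies flat in a tray lane along its x, tip to +x; origin under the middle of the grip, on the underside; z up.
- tray: Fixed white tray, 190 (x) by 260 mm (y), origin at the centre of its underside. Floor top at z = 4 mm, walls 5 mm thick, rim at 14 mm. Four lanes along x, centred at y = +87, +29, -29, -87 mm, x = 0, all full at the start. Grey comb blocks at both ends (|x| 50 to 70 mm, tops at 11 mm) leave a 40 mm gap per lane; nothing divides the lanes between the combs.
- splicer: Film splicer fixed to the bench: dark steel base 100 (x) by 80 mm (y), pale film bed with pins, steel press arm with black knob; 57 mm high. Origin at the centre of its underside, about 212 mm from the tray's centre, beyond the tray's +y or -y end: the order begins at this end.
- mat: Free spot: empty black rubber mat fixed to the bench, 160 (x) by 70 (y) by 4 mm thick, origin at the centre of its underside, to the robot's left or right. A tool can be parked along its x.
- film_roll: Bystander: small dark film roll with a yellow core lying flat, 70 mm diameter, 35 mm high, loose, beyond the tray's other end from the splicer. Origin at the centre of its underside.
- bottle: Bystander: white squeeze bottle with a yellow pointed cap, 50 mm diameter, 119 mm high, loose, on the robot's other side from the mat. Origin at the centre of its underside.
Not all that is in view belongs to the job. What is shaped like the roller but green or orange is not meant.

How it is judged:
By the outcome, as a careful person would: the job done as asked, in the order asked, and still so for the second after the job is handed in, with the robot touching nothing.
It also fails if it takes over 136 s, if anything falls off the work surface, if the arm or the gripper's body presses on something with over 40 N, if the wrist force passes 120 N, or if a joint passes its speed limit or range.

## Working session

There is one attempt and no reset: what is moved stays moved. The work goes in short steps, Python scripts to look and compute and a shell command to move; the robot and the scene stay as the last step left them, time stands still between calls to the robot, and variables do not carry over. Pictures are saved under pics/ and viewed, at most 14 in all, crops included, and the job is handed in when it is done.

```bash
ls; mkdir -p pics
cat > h.py <<'E'
import numpy as np, cv2
from plant import readout, read_camera, get_calibration, job, robot
def snap(n,f):
    c=get_calibration(n); im=read_camera(n); cv2.imwrite('pics/'+f+'.png',im[:,:,::-1]); np.savez('pics/'+f+'.npz',im=im,P=c['pose'],k=[210/np.tan(np.radians(c['fovy']/2)),c['cx'],c['cy']]); return im
def ray(f,u,v):
    d=np.load('pics/'+f+'.npz'); k=d['k'];P=d['P']
    r=P[:3,:3]@np.array([(u-k[1])/k[0],(v-k[2])/k[0],1]); return P[:3,3],r
def onz(f,u,v,z):
    o,r=ray(f,u,v); return o+r*(z-o[2])/r[2]
def tri(f1,p1,f2,p2):
    o,r=ray(f1,*p1);q,s=ray(f2,*p2)
    a=np.linalg.lstsq(np.c_[r,-s],q-o,rcond=None)[0]; A=o+r*a[0];B=q+s*a[1]; return (A+B)/2,np.linalg.norm(A-B)
E
python3 - <<'E'
from h import *
for n in('scene','top','wrist'): 
    snap(n,n+'0'); c=get_calibration(n); print(n,{k:np.round(v,3).tolist() for k,v in c.items()})
s=readout.read_state(); print(s)
E
```

```text
pics
scene {'fovy': 42.686, 'cx': 283.146, 'cy': 203.794, 'pose': [[0.887, 0.336, -0.315, 0.99], [0.461, -0.677, 0.575, -0.721], [-0.02, -0.655, -0.755, 0.977], [0.0, 0.0, 0.0, 1.0]]}
top {'fovy': 49.171, 'cx': 280.808, 'cy': 206.327, 'pose': [[0.021, -0.996, 0.082, 0.502], [-1.0, -0.02, 0.003, -0.005], [-0.001, -0.082, -0.997, 1.307], [0.0, 0.0, 0.0, 1.0]]}
wrist {'fovy': 64.598, 'cx': 277.745, 'cy': 209.517, 'pose': [[0.25, 0.933, 0.257, 0.078], [0.968, -0.241, -0.068, 0.599], [-0.002, 0.266, -0.964, 0.383], [0.0, 0.0, 0.0, 1.0]]}
{'t': 0.15, 'q': array([ 1.23359622e+00,  1.31010078e-01,  1.48902919e+00,  1.53384559e-05,
        1.52301964e+00, -8.53828584e-02]), 'dq': array([-0.00050857, -0.00225444, -0.00353656, -0.00031463,  0.00027449,
        0.00051457]), 'joint_torque': array([ 6.56012926e-04, -5.60483587e+01, -4.92327726e+01,  7.68191228e-02,
        3.06956854e-02, -6.73194177e-05]), 'tool_pos': array([0.14940552, 0.58091842, 0.40391482]), 'orientation': array([-3.94469880e-01, -3.11640285e+00,  2.24669158e-03]), 'force': array([-0.13315188,  0.51533279,  0.06651565]), 'wrist_torque': array([-0.06155866, -0.00893857,  0.00984545]), 'gripper_force': 0.0, 'opening': 0.092920322618318}
```

View pics/top0.png

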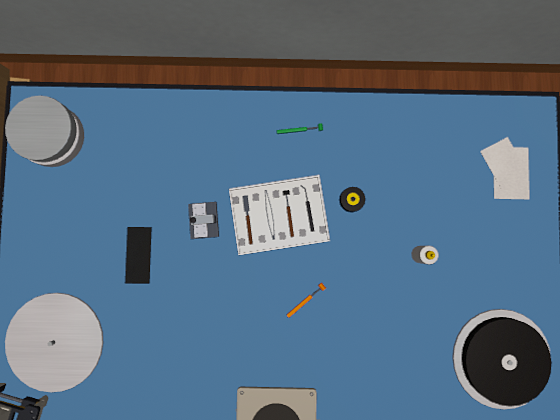

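View pics/scene0.png

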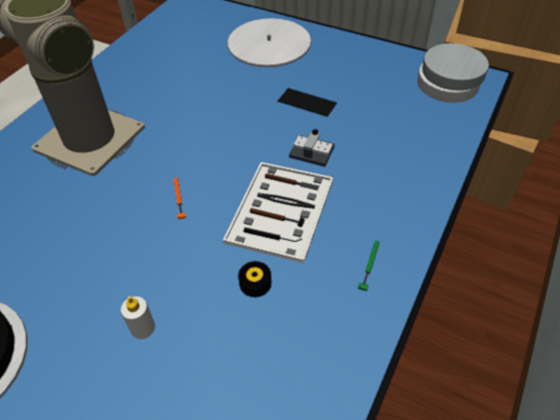

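Top view: the tray is at (280,215). From the splicer (203,220) its lanes hold the spatula (248,220), forceps (270,215), roller (289,213) and probe (308,208). The mat is at (138,255). Roller look-alikes are the green one (300,129) and the orange one (306,300), both outside the tray. The real one is the dark handle with black roller in the third lane. The scene view agrees.

Run:
```python
from h import *
from scipy.spatial.transform import Rotation as R
for n,(u,v),z in [('c1',(230,189),.014),('c2',(320,176),.014),('c3',(329,241),.014),('c4',(238,254),.014),('mat',(138,255),.004),('mt',(139.5,227),.004),('mb',(138,283),.004),('spl',(203,220),.04),('roll',(352,199),.035),('bot',(429,255),.11)]: print(n,onz('top0',u,v,z).round(3))
s=readout.read_state(); print(R.from_rotvec(s['orientation']).as_matrix().round(3))
T=np.eye(4);T[:3,:3]=R.from_rotvec(s['orientation']).as_matrix();T[:3,3]=s['tool_pos'];print((np.linalg.inv(T)@get_calibration('wrist')['pose']).round(3))
```

```text
c1 [0.655 0.144 0.014]
c2 [ 0.697 -0.111  0.014]
c3 [ 0.513 -0.138  0.014]
c4 [0.472 0.116 0.014]
mat [0.463 0.399 0.004]
mt [0.542 0.399 0.004]
mb [0.385 0.396 0.004]
spl [0.564 0.213 0.04 ]
roll [ 0.631 -0.199  0.035]
bot [ 0.482 -0.388  0.11 ]
[[-0.968  0.249 -0.   ]
 [ 0.249  0.968 -0.001]
 [ 0.    -0.001 -1.   ]]
[[-0.001 -0.964 -0.266  0.074]
 [ 1.    -0.001 -0.     0.   ]
 [ 0.    -0.266  0.964  0.021]
 [ 0.     0.     0.     1.   ]]
```

```bash
python3 -m handwheel '[[3.35,-4.85,0,0.033,0.65],[3.35,-4.85,0,0.033,0.65],[3.35,-4.85,0,0.033,0.65],[3.35,-4.85,0,0.033,0.65],[3.35,-4.85,0,0.033,0.65],[3.35,-4.85,0,0.033,0.65],[3.35,-4.85,0,0.033,0.65],[3.35,-4.85,0,0.033,0.65],[3.35,-4.85,0,0.033,0.65],[3.35,-4.85,0,0.033,0.65]]' 20
python3 -m handwheel '[[3.35,-4.85,0,0.035,0.65],[3.35,-4.85,0,0.035,0.65],[0,0,0,0,0.65],[0,0,0,0,0.65]]'
python3 - <<'E'
from h import *
snap('wrist','w1')
E
python3 -m handwheel '[[-3,6,0,0,0.65],[0,0,-5,0,0.65],[0,0,-5,0,0.65],[0,0,0,0,0.65],[0,0,0,0,0.65]]'
python3 - <<'E'
from h import *
snap('wrist','w2')
E
```

```text
t: 1.4
tool_pos: [0.4852, 0.0942, 0.4047]
orientation: [-0.124, 3.139, 0.0]
force: [0.3, 0.7, 1.0]
opening: 0.0324
gripper_force: 0.0
t: 1.9
tool_pos: [0.5513, -0.0009, 0.4042]
orientation: [0.231, -3.132, -0.001]
force: [0.2, -0.3, 0.4]
opening: 0.0327
gripper_force: 0.0
t: 2.58
tool_pos: [0.5238, 0.0557, 0.3068]
orientation: [-0.234, 3.131, -0.0]
force: [0.6, 0.2, 0.5]
opening: 0.0326
gripper_force: 0.0
```

View pics/w1.png

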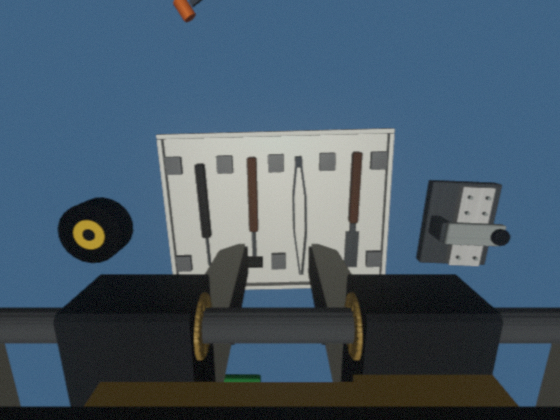

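View pics/w2.png

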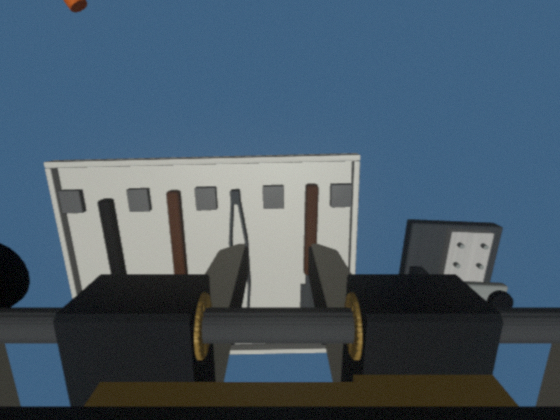

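w1 shows the tray with its handle butts: probe (200,165), roller (252,158), forceps (298,157), spatula (356,153), and the near rim corners (158,135) and (393,130). In w2 the same butts are at (108,200), (174,192), (235,190), (311,185).

Run:
```python
from h import *
A={'probe':((200,165),(108,200)),'roller':((252,158),(174,192)),'forceps':((298,157),(235,190)),'spat':((356,153),(311,185)),'cR':((158,135),(47,163)),'cL':((393,130),(359,157))}
for k,(a,b) in A.items():
    p,e=tri('w1',a,'w2',b);print(k,p.round(4),round(e,4))
# rectified view of w1 at z=13mm in the tray frame guess, 2px/mm
c,y=np.array([.584,.003]),.15
ex=np.array([np.cos(y),np.sin(y)]);ey=np.array([-np.sin(y),np.cos(y)])
d=np.load('pics/w1.npz');k=d['k'];W=np.linalg.inv(d['P'])
g=np.mgrid[-110:110:440j,-200:200:800j]
X=c+(g[0][...,None]*ex-g[1][...,None]*ey)/1000   # row: x ascending downward -> flip
X=X[::-1]
p=np.c_[X.reshape(-1,2),np.full(X.size//2,.012),np.ones(X.size//2)]@W.T
u=(k[0]*p[:,0]/p[:,2]+k[1]).reshape(440,800).astype('f');v=(k[0]*p[:,1]/p[:,2]+k[2]).reshape(440,800).astype('f')
im=cv2.remap(d['im'],u,v,cv2.INTER_LINEAR)[:,:,::-1]
im=im.copy()
for yy in(87,29,-29,-87): cv2.line(im,(400-2*yy,220),(400-2*yy,224),(0,0,255),1)
cv2.imwrite('pics/rect1.png',im)
```

```text
probe [ 0.5421 -0.0918  0.0038] 0.0003
roller [ 0.5249 -0.0336  0.0091] 0.0002
forceps [0.5165 0.0174 0.0054] 0.0006
spat [0.5027 0.0817 0.0042] 0.0005
cR [ 0.5149 -0.1381  0.012 ] 0.0003
cL [0.4723 0.1159 0.0091] 0.0005
```

View pics/rect1.png

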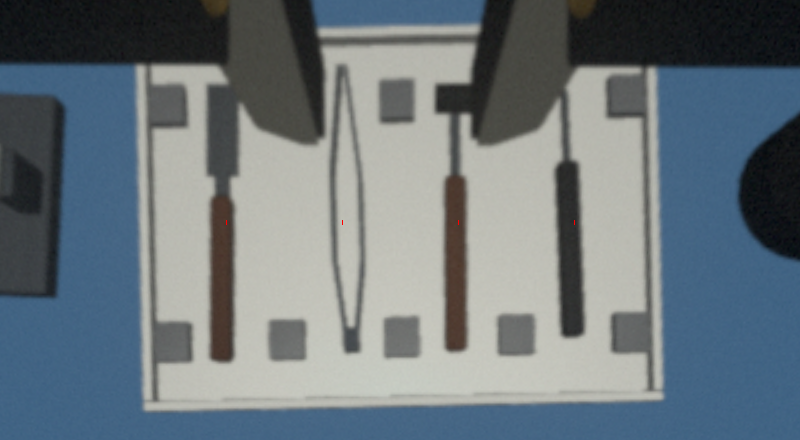

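The rectified view at 2 px/mm shows the tray yawed about 0.02 rad more than my guess. Grip origins are spatula (222,230), forceps (347,216), roller (455,220) and probe (568,207). The third-lane tool has a brown wooden handle and a black crosswise roller, so it is the real roller. The triangulated heights read 4–12 mm, about 4 mm below the stated tops, which is near the floor-plus-tool height.

```bash
cat > plan.py <<'E'
from h import *
def fr(y): return np.array([[np.cos(y),-np.sin(y)],[np.sin(y),np.cos(y)]])
c0=np.array([.584,.003])
tool={k:c0+fr(.15)@np.array(v)/1000 for k,v in dict(spat=(-5,89),forc=(2,26.5),roll=(0,-27.5),prob=(6.5,-84)).items()}
T=np.array([.5855,.0032]);lane=[T+fr(.169)@[0,y] for y in(.087,.029,-.029,-.087)]
E
python3 - <<'E'
from plan import *
for k,v in tool.items(): print(k,v.round(4),(fr(.169).T@(v-T)*1000).round(1))
print(np.round(lane,4))
for i in range(3):
    s=readout.read_state();print(s['t'],s['tool_pos'].round(4),s['orientation'].round(3))
E
```

```text
spat [0.5658 0.0903] [-4.8 89.1]
forc [0.582  0.0295] [ 1.  26.5]
roll [ 0.5881 -0.0242] [ -2.  -27.4]
prob [ 0.603  -0.0791] [  3.4 -84.1]
[[ 0.5709  0.089 ]
 [ 0.5806  0.0318]
 [ 0.5904 -0.0254]
 [ 0.6001 -0.0826]]
2.625 [0.5243 0.0555 0.3076] [-0.233  3.129 -0.   ]
2.625 [0.5243 0.0555 0.3076] [-0.233  3.129 -0.   ]
2.625 [0.5243 0.0555 0.3076] [-0.233  3.129 -0.   ]
```

```bash
python3 -m handwheel '[[4.2,3.5,0,0.02,0.65],[0,0,-5,0,0.65],[0,0,-4,0,0.65],[0,0,-2,0,0.65],[0,0,0,0,0.65],[0,0,0,0,0.65]]' 20
python3 - <<'E'
from h import *
snap('wrist','w3')
E
```

```text
t: 3.38
tool_pos: [0.5668, 0.09, 0.1973]
orientation: [-0.263, 3.127, -0.0]
force: [0.5, 0.2, 0.9]
opening: 0.0328
gripper_force: 0.0
```

View pics/w3.png

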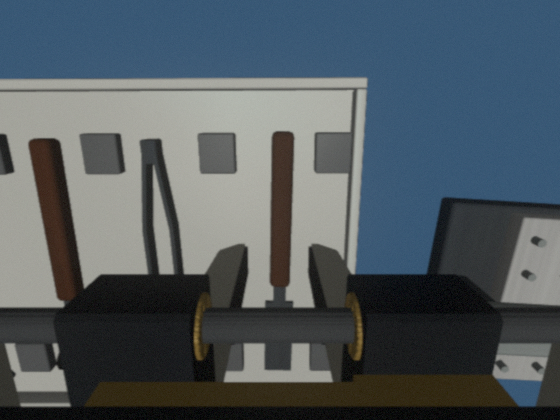

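w3 shows the dark spatula handle (282,210) centred between the fingertips (228 and 328, row 245), clear of the forceps and the wall.

```bash
python3 -m handwheel '[[0,0,-0.3,0,0.65],[0,0,-0.25,0,0.65],[0,0,0,0,0.65],[0,0,0,0,0.95],[0,0,0,0,0.95],[0,0,0,0,0.95],[0,0,0,0,0.95]]' 20
```

```text
t: 4.3
tool_pos: [0.5662, 0.0901, 0.1904]
orientation: [-0.264, 3.128, 0.0]
force: [-0.1, 1.0, 6.0]
opening: 0.011
gripper_force: 21.6
```

```bash
python3 -m handwheel '[[0,0,3,0,0.95],[0,0,6,0,0.95],[-1.7,5.15,0,0,0.95],[-1.7,5.15,0,0,0.95],[-1.7,5.15,0,0,0.95],[-1.7,5.15,0,0,0.95],[-1.7,5.15,0,0,0.95],[-1.7,5.15,0,0,0.95],[0,0,0,0,0.95],[0,0,0,0,0.95]]'
python3 -m handwheel '[[0,0,-5,0,0.95],[0,0,-3,0,0.95],[0,0,0,0,0.95],[0,0,0,0,0.95]]'
```

```text
t: 5.55
tool_pos: [0.4634, 0.3987, 0.2789]
orientation: [0.265, -3.13, 0.001]
force: [-1.0, -0.2, -1.4]
opening: 0.0108
gripper_force: 19.9
t: 6.05
tool_pos: [0.4646, 0.3985, 0.2007]
orientation: [-0.262, 3.129, 0.001]
force: [0.7, -0.3, -0.6]
opening: 0.0106
gripper_force: 19.9
```

```bash
python3 -m handwheel '[[0,0,-0.5,0,0.95],[0,0,-0.4,0,0.95],[0,0,0,0,0.95],[0,0,0,0,0.65],[0,0,0,0,0.65],[0,0,3,0,0.65],[0,0,6,0,0.65]]'
python3 -m handwheel '[[1.7,-5.27,0,0,0.65],[1.7,-5.27,0,0,0.65],[1.7,-5.27,0,0,0.65],[1.7,-5.27,0,0,0.65],[1.7,-5.27,0,0,0.65],[1.7,-5.27,0,0,0.65],[1.7,-5.27,0,0,0.65],[0,0,-5,0,0.65],[0,0,-3,0,0.65],[0,0,0,0,0.65]]'
```

```text
t: 6.92
tool_pos: [0.4622, 0.3981, 0.2777]
orientation: [0.263, -3.124, 0.006]
force: [1.0, 0.5, 0.5]
opening: 0.0323
gripper_force: 0.0
t: 8.18
tool_pos: [0.5808, 0.03, 0.1972]
orientation: [0.263, -3.124, -0.001]
force: [0.0, 0.8, 0.9]
opening: 0.0327
gripper_force: 0.0
```

```bash
python3 -m handwheel '[[0,0,-0.6,0,0.65],[0,0,0,0,0.65],[0,0,0,0,0.98],[0,0,0,0,0.98],[0,0,0,0,0.98],[0,0,0,0,0.98],[0,0,3,0,0.98],[0,0,0,0,0.98]]'
```

```text
t: 9.18
tool_pos: [0.5837, 0.0301, 0.2265]
orientation: [-0.264, 3.126, -0.001]
force: [1.0, -0.2, 0.4]
opening: 0.0159
gripper_force: 20.0
```

```bash
python3 -m handwheel '[[-1.13,5.89,0,0,0.98],[0,0,0,0,0.98],[0,0,-2.5,0,0.98],[0,0,-0.5,0,0.98],[0,0,0,0,0.98],[0,0,0,0,0.65],[0,0,0,0,0.65],[0,0,4,0,0.65]]'
python3 -m handwheel '[[1.07,-5.6,0,0,0.65],[1.07,-5.6,0,0,0.65],[1.07,-5.6,0,0,0.65],[0,0,0,0,0.65],[0,0,-4,0,0.65],[0,0,-0.3,0,0.65],[0,0,0,0,0.65]]'
```

```text
t: 10.18
tool_pos: [0.5691, 0.0886, 0.2306]
orientation: [0.263, -3.123, -0.0]
force: [0.3, -0.2, 0.3]
opening: 0.0322
gripper_force: 0.0
t: 11.05
tool_pos: [0.6029, -0.0781, 0.1908]
orientation: [0.265, -3.129, -0.001]
force: [-0.3, -0.5, 0.1]
opening: 0.0323
gripper_force: 0.0
```

Run:
```python
from h import *
snap('wrist','w4')
```

```text
(no output)
```

View pics/w4.png

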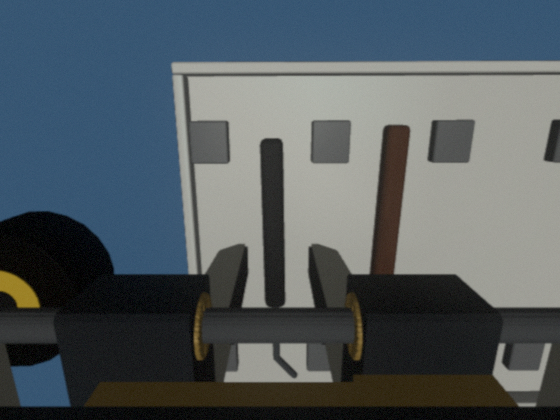

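w4 shows the black probe handle (273,225) centred between the fingers (228 and 330), hook at the tip, with the roller handle (395,200) well clear.

```bash
python3 -m handwheel '[[0,0,0,0,0.98],[0,0,0,0,0.98],[0,0,0,0,0.98],[0,0,0,0,0.98],[0,0,4,0,0.98],[-1.12,5.55,0,0,0.98],[-1.12,5.55,0,0,0.98],[0,0,0,0,0.98]]'
python3 -m handwheel '[[0,0,-3.5,0,0.98],[0,0,-0.5,0,0.98],[0,0,0,0,0.98],[0,0,0,0,0.65],[0,0,0,0,0.65],[0,0,4,0,0.65],[0.75,-5.6,0,0,0.65],[0,0,0,0,0.65],[0,0,-4,0,0.65],[0,0,0,0,0.65]]'
```

```text
t: 12.1
tool_pos: [0.58, 0.0353, 0.2311]
orientation: [0.27, -3.129, -0.001]
force: [-0.1, -0.3, -0.6]
opening: 0.0108
gripper_force: 19.9
t: 13.35
tool_pos: [0.5887, -0.024, 0.1908]
orientation: [-0.263, 3.13, 0.0]
force: [-0.4, 0.2, -0.5]
opening: 0.0326
gripper_force: 0.0
```

```bash
python3 -m handwheel '[[0,0,0,0,0.98],[0,0,0,0,0.98],[0,0,0,0,0.98],[0,0,0,0,0.98],[0,0,4,0,0.98],[1.2,-5.84,0,0,0.98],[0,0,0,0,0.98],[0,0,0,0,0.98]]'
python3 -m handwheel '[[0,0,-3.5,0,0.98],[0,0,-0.5,0,0.98],[0,0,0,0,0.98],[0,0,0,0,0.65],[0,0,0,0,0.65],[0,0,3,0,0.65],[0,0,6,0,0.65],[0,0,0,0,0.65]]'
python3 -m handwheel '[[-1.52,5.35,0,0,0.65],[-1.52,5.35,0,0,0.65],[-1.52,5.35,0,0,0.65],[-1.52,5.35,0,0,0.65],[-1.52,5.35,0,0,0.65],[-1.52,5.35,0,0,0.65],[-1.52,5.35,0,0,0.65],[-1.52,5.35,0,0,0.65],[-1.52,5.35,0,0,0.65],[0,0,0,0,0.65]]'
python3 -m handwheel '[[0,0,-4,0,0.65],[0,0,-4,0,0.65],[0,0,0,0,0.65],[0,0,0,0,0.65]]'
python3 - <<'E'
from h import *
snap('wrist','w5')
E
```

```text
t: 14.35
tool_pos: [0.6001, -0.0824, 0.2308]
orientation: [0.262, -3.13, -0.001]
force: [-1.4, 0.1, 0.1]
opening: 0.0108
gripper_force: 20.0
t: 15.35
tool_pos: [0.6027, -0.0828, 0.2879]
orientation: [-0.263, 3.12, -0.005]
force: [1.2, 0.2, 0.2]
opening: 0.0324
gripper_force: 0.0
t: 16.6
tool_pos: [0.4616, 0.4023, 0.2803]
orientation: [0.271, -3.129, -0.001]
force: [0.5, -0.5, 0.8]
opening: 0.033
gripper_force: 0.0
t: 17.1
tool_pos: [0.4642, 0.3988, 0.2023]
orientation: [-0.263, 3.13, 0.0]
force: [1.0, -0.4, 0.0]
opening: 0.0322
gripper_force: 0.0
```

View pics/w5.png

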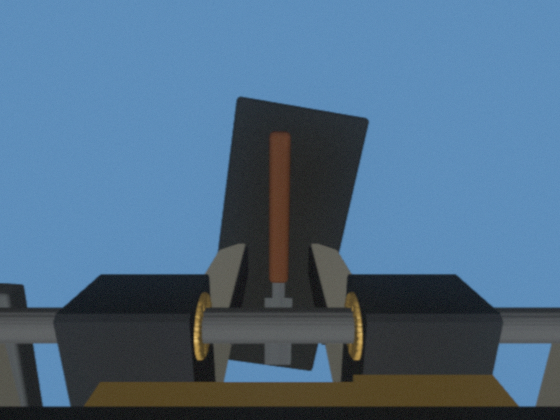

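w5 shows the spatula still in place on the mat, handle (280,205) centred between the fingers (225 and 330).

```bash
python3 -m handwheel '[[0,0,-1,0,0.65],[0,0,0,0,0.65],[0,0,0,0,0.98],[0,0,0,0,0.98],[0,0,0,0,0.98],[0,0,0,0,0.98],[0,0,3,0,0.98],[0,0,6,0,0.98]]'
python3 -m handwheel '[[1.59,-5.3,0,0,0.98],[1.59,-5.3,0,0,0.98],[1.59,-5.3,0,0,0.98],[1.59,-5.3,0,0,0.98],[1.59,-5.3,0,0,0.98],[1.59,-5.3,0,0,0.98],[1.59,-5.3,0,0,0.98],[1.59,-5.3,0,0,0.98],[0,0,0,0,0.98],[0,0,0,0,0.98]]'
python3 -m handwheel '[[0,0,-5,0,0.98],[0,0,-3,0,0.98],[0,0,-0.9,0,0.98],[0,0,0,0,0.98],[0,0,0,0,0.98],[0,0,0,0,0.65],[0,0,0,0,0.65],[0,0,3,0,0.65],[0,0,6,0,0.65]]'
python3 -m handwheel '[[-4,2,6,0,0.65],[-2,1,5,0,0.65],[0,0,0,0,0.65],[0,0,0,0,0.65]]'
python3 - <<'E'
from plan import *
import sys
snap('wrist','w6')
g=np.mgrid[-110:110:440j,-200:200:800j]
M=fr(.169);X=(T+(g[0][...,None]*M[:,0]-g[1][...,None]*M[:,1])/1000)[::-1]
d=np.load('pics/w6.npz');k=d['k'];W=np.linalg.inv(d['P'])
p=np.c_[X.reshape(-1,2),np.full(X.size//2,.012),np.ones(X.size//2)]@W.T
u=(k[0]*p[:,0]/p[:,2]+k[1]).reshape(440,800).astype('f');v=(k[0]*p[:,1]/p[:,2]+k[2]).reshape(440,800).astype('f')
im=cv2.remap(d['im'],u,v,cv2.INTER_LINEAR)[:,:,::-1].copy()
for yy in(87,29,-29,-87):
    for r in (30,220,400): cv2.line(im,(400-2*yy,r),(400-2*yy,r+6),(0,0,255),1)
cv2.imwrite('pics/rect2.png',im)
E
```

```text
t: 18.15
tool_pos: [0.4623, 0.3981, 0.2785]
orientation: [0.263, -3.124, 0.006]
force: [0.6, 0.4, -0.4]
opening: 0.0108
gripper_force: 20.0
t: 19.4
tool_pos: [0.5906, -0.0247, 0.2809]
orientation: [0.262, -3.13, -0.001]
force: [0.0, 0.5, 0.0]
opening: 0.0109
gripper_force: 20.0
t: 20.52
tool_pos: [0.5893, -0.0248, 0.28]
orientation: [0.263, -3.124, -0.002]
force: [0.4, -0.7, 0.5]
opening: 0.0325
gripper_force: 0.0
t: 21.02
tool_pos: [0.5374, 0.0018, 0.3824]
orientation: [-0.264, 3.13, -0.0]
force: [0.2, -0.6, -1.1]
opening: 0.032
gripper_force: 0.0
```

View pics/rect2.png

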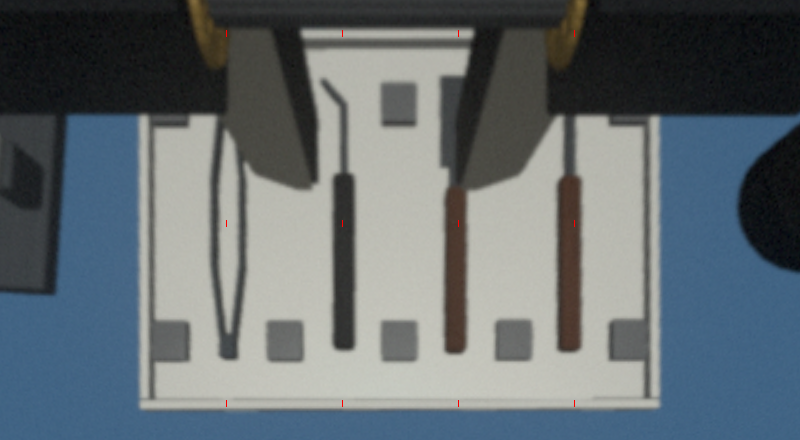

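The rectified view shows forceps (228,230), probe (343,260), spatula (455,270) and roller (569,265) each in the right lane. All are straight and within about 2–3 mm of the lane middles, taken from the gaps between the comb blocks. One last check on the bystanders.

Run:
```python
from h import *
snap('scene','scene1')
```

```text
(no output)
```

View pics/scene1.png

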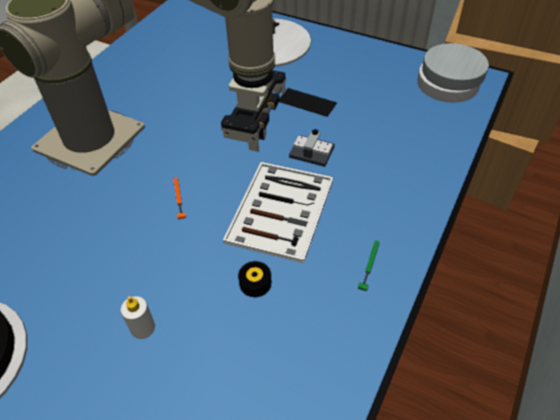

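The scene view shows the order from the splicer as forceps, probe, spatula, roller. The film roll (255,278) and bottle (138,318) are unmoved, and the mat is empty.

```bash
python3 -c "from plant import job; print(job.close_job())"
```

```text
the job is handed in; nothing more can be done
None
```

The job is handed in at about 21 s: from the splicer the lanes hold forceps, probe, spatula and roller, each lying flat within about 3 mm of its lane's middle in the last picture, and the film roll and bottle did not move.

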